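# Gauge the channels of heater inserts and flag the shallow one

## Robot

A 7-joint arm with a two-finger parallel gripper is mounted at the origin on a cart in front of the work surface, level with it; the furniture and walls round the work are solid. World frame = base frame: x ahead of the robot, y to its left, z up, the work surface at z = 0. Lengths are in m, angles in rad, forces in N, time in s.
With the tool pointing down it reaches from about 0.425 to 0.95 m from the base axis. Payload 4.7 kg.
Tool frame: the origin (TCP) lies midway between the tips of the shut fingers; the grasp point (between the pads) lies 19 mm behind it; x points along the fingers, z is the direction in which the jaws open and shut, and the axes are right-handed (so a half turn about x gives the same grasp; the last joint's range is limited). The gripper opens to 87 mm and grips with 3 to 60 N. Pads are 19 mm wide; open, the fingers measure 117 mm over their backs; the gripper's body (75 mm by 190 mm) begins 51 mm behind the grasp point.
Start: joints at [-1.29, 0.469, -0.049, 1.532, 0.024, 1.141, -0.082], TCP at [0.206, 0.643, 0.198] pointing down, gripper open.
Joint ranges: [-2.59, 2.59], [-0.33, 1.99], [-1.39, 1.29], [0.1, 2.45], [-1.04, 4.18], [0.21, 1.99], [-2.66, 2.66]. Speed limits (rad/s): [2.57, 2.57, 3.14, 3.14, 3.14, 3.14, 3.14].

## Interface

Orientations are given as a unit quaternion [x, y, z, w].
In Python, from plant import * gives the robot as it stands.
- The arm moves only by the shell command python3 -m handwheel 'ROWS' [FORCE]. ROWS is a JSON object of lists of equal length, an entry for each row: "grip": the closure, from 0 (fully open) to 1 (shut); "delta_pos": the shift along the world's x, y, z in mm, a list of three; "dr": the turn, a rotation vector about the world's x, y, z in degrees, a list of three. In form: {"grip": [grip, ...], "delta_pos": [[x, y, z], ...], "dr": [[wx, wy, wz], ...]}. A call has 1 to 12 rows; each row is the pose to reach, as a shift and turn from the pose commanded when the call began; what a row does not reach only later rows make up. A row lasts 1/10 s, in which the tool goes at most 50 mm and 8.59 degrees, less where a joint would pass 70% of its speed; a pose out of reach is approached as far as the arm can. A call with a gripper value outside its range is refused whole. The fingers move at their own pace and stop on an object; FORCE is the grip in N (left out, the last holds). Time passes only in rows, so rows that repeat a pose let the fingers close. It gives the time, the measured TCP pose, the force and the opening at its end, in the units of the state.
- get_state(): the state, without advancing time (a new reading comes with each control period).
- grab_frame(name): name is "scene" or "top" or "wrist"; returns a dict with "image" (420x560x3 uint8, blue, green, red), "fx", "fy", "cx", "cy" (pixels), "k1" (the pictures are not rectified: a ray, as slopes to the right and down, at radius r is drawn at 1 + k1 r^2 times it, then the intrinsics apply), "xyz" and "orientation" of the camera in the world. Camera axes: x right, y up, looking along -z (the intrinsics and any distortion apply to the point x, -y, -z); pixel columns grow to the right and rows downward; lengths in m; the calibration is good to about 2 mm. A picture is of the moment at which its call begins. There is no depth.
- finish_job(): hands the job in, once; it reports no verdict.
The state is a dict: "clock": time; "joint_pos": joint angles; "qd": joint speeds; "joint_efforts": joint torques, N m; "position": TCP position; "tcp_rot": TCP orientation; "wrist_force": force on the tool from outside, world axes, zero at the start; "ft_torque": the same for the moment, N m; "gripper_width": finger opening in m.
Only numpy, scipy, OpenCV 4.12 (cv2) and the standard library are available. Lean on these libraries where they do the work, as an engineer would, in place of code of your own. Each camera call takes 0.05 s, during which the arm holds its last target.

## Task

One of the four aluminium heater inserts has its channel milled only 8 mm deep instead of 12 mm. Find it with the sprung depth gauge: push the probe gently into a channel until the gauge's foot sits flat on the insert, and read the depth. Leave the gauge standing upright in the shallow insert's channel with its foot pressed down flat, to flag it for rework, and leave the inserts, the glassware and the timer where they are.

Things in the scene. Friction and masses are not known exactly. Their poses are not given: they have to be found in the camera images.
- gauge_grip (a point): Depth gauge: grey upright grip 24 mm (its x) x 22 mm (its y), ribbed on its +y and -y faces, on a steel foot plate 26 mm (x) x 40 mm (y) x 8 mm; 81 mm high over all, 0.5 kg. This point is on its axis, 50 mm above the underside of the foot and 31 mm below its top: grip here across y. z up. The front face (-x) has a scale with a pointer that rises with the probe.
- gauge_foot (a point): Centre of the underside of the gauge's foot (same axes). Below it a flat probe blade, 10 mm long (along x) and 3 mm thick (along y), sticks out 16 mm when free.
- gauge_probe (a joint): How far the probe is pushed in, m: 0 free, 0.016 level with the foot. Foot flat over a channel: depth = 0.016 minus this (about 0.004 for 12 mm, 0.008 for 8 mm). Sprung and stiff: it takes 6.5 N at 0, 7.3 N at 0.008, more than the gauge's weight (4.9 N), so push it down; once pressed flat over a channel it stays when let go. Lifted, the probe springs out again.
- insert_a_mid (a point): Aluminium heater insert, 72 mm long (its x) x 46 mm wide (its y) x 28 mm high, about 0.3 kg, loose on the worktop; the four are alike outside. A closed-ended channel 44 mm long (x) and 6 mm wide (y) is milled in the middle of its upper face, 12 mm (good) or 8 mm (too shallow) deep. This point is the insert's centre, 14 mm below the upper face; z up. One of the four is shallow, and where it lies changes from start to start.
- insert_b_mid (a point): Aluminium heater insert, 72 mm long (its x) x 46 mm wide (its y) x 28 mm high, about 0.3 kg, loose on the worktop; the four are alike outside. A closed-ended channel 44 mm long (x) and 6 mm wide (y) is milled in the middle of its upper face, 12 mm (good) or 8 mm (too shallow) deep. This point is the insert's centre, 14 mm below the upper face; z up. One of the four is shallow, and where it lies changes from start to start.
- insert_c_mid (a point): Aluminium heater insert, 72 mm long (its x) x 46 mm wide (its y) x 28 mm high, about 0.3 kg, loose on the worktop; the four are alike outside. A closed-ended channel 44 mm long (x) and 6 mm wide (y) is milled in the middle of its upper face, 12 mm (good) or 8 mm (too shallow) deep. This point is the insert's centre, 14 mm below the upper face; z up. One of the four is shallow, and where it lies changes from start to start.
- insert_d_mid (a point): Aluminium heater insert, 72 mm long (its x) x 46 mm wide (its y) x 28 mm high, about 0.3 kg, loose on the worktop; the four are alike outside. A closed-ended channel 44 mm long (x) and 6 mm wide (y) is milled in the middle of its upper face, 12 mm (good) or 8 mm (too shallow) deep. This point is the insert's centre, 14 mm below the upper face; z up. One of the four is shallow, and where it lies changes from start to start.
- rest_top (a point): Rest on which the gauge stands at first: a grey block 64 mm (its x) x 70 mm (its y) x 26 mm, fixed. This point is the centre of its upper face, with a well 20 mm (x) x 14 mm (y), 21 mm deep, into which the probe hangs; z up.
- amber_b: Amber glass bottle with black cap, 48 mm across, 96 mm high, a bystander; origin under its centre.
- erlenmeyer: Conical glass flask, 68 mm across, 110 mm high, a bystander; origin under its centre.
- vial_1: Small vial with black cap, 22 mm across, 50 mm high, a bystander; origin under its centre.
- lab_timer: Bench timer 62 x 66 x 20 mm, a bystander; origin under its centre.
Mind the look-alikes: they are no part of the job. Leave any purple or red look-alike of the part that bears insert_a_mid alone.

How it is judged:
At the end, for the whole second after the job is handed in: The gauge stands by itself, upright (3 degrees) and still, its probe in the shallow insert's channel (reading 5.5 to 10 mm deep) and its foot flat on the insert (within 1.5 mm); all inserts lie within 25 mm of where they began (((x of gauge_foot in the frame of insert_a_mid between -0.018 and 0.018 m and y of gauge_foot in the frame of insert_a_mid between -0.003 and 0.003 m and z of gauge_foot in the frame of insert_a_mid between 0.011 and 0.0157 m) or (x of gauge_foot in the frame of insert_b_mid between -0.018 and 0.018 m and y of gauge_foot in the frame of insert_b_mid between -0.003 and 0.003 m and z of gauge_foot in the frame of insert_b_mid between 0.011 and 0.0157 m) or (x of gauge_foot in the frame of insert_c_mid between -0.018 and 0.018 m and y of gauge_foot in the frame of insert_c_mid between -0.003 and 0.003 m and z of gauge_foot in the frame of insert_c_mid between 0.011 and 0.0157 m) or (x of gauge_foot in the frame of insert_d_mid between -0.018 and 0.018 m and y of gauge_foot in the frame of insert_d_mid between -0.003 and 0.003 m and z of gauge_foot in the frame of insert_d_mid between 0.011 and 0.0157 m)) and angle between gauge_foot's own z axis and vertical below 0.06 rad and value of joint gauge_probe between 0.006 and 0.0105 m and linear speed of gauge below 0.02 m/s and distance of each of insert_a_mid, insert_b_mid, insert_c_mid, insert_d_mid from where it was at the start of the episode below 0.025 m); the robot touches nothing.
It fails at once if the amber bottle, flask, vial or timer is moved by more than 30 mm or tipped (distance of any of amber_b, erlenmeyer, vial_1, lab_timer from where it was at the start of the episode above 0.03 m or angle between any of amber_b, erlenmeyer, vial_1, lab_timer's own z axis and vertical above 0.4 rad).
It fails at once if the gauge is knocked or pressed on an insert with more than 60 N (contact force between gauge and insert_a above 60 N or contact force between gauge and insert_b above 60 N or contact force between gauge and insert_c above 60 N or contact force between gauge and insert_d above 60 N).
It fails at once if an insert is lifted or tipped (height (world z) of any of insert_a_mid, insert_b_mid, insert_c_mid, insert_d_mid above 0.03 m or angle between any of insert_a_mid, insert_b_mid, insert_c_mid, insert_d_mid's own z axis and vertical above 0.3 rad).
It also fails if it takes over 72 s, if anything falls off the work surface, if the arm or the gripper's body presses on something with over 40 N, if the wrist force passes 120 N, or if a joint passes its speed limit or range.

## Working session

There is one attempt and no reset: what is moved stays moved. The work goes in short steps, Python scripts to look and compute and a shell command to move; the robot and the scene stay as the last step left them, time stands still between calls to the robot, and variables do not carry over. Pictures are saved under pics/ and viewed, and the job is handed in when it is done.

```bash
ls; mkdir -p pics
python3 - <<'E'
from plant import *
import cv2
s=get_state(); print({k:s[k] for k in ['clock','position','tcp_rot','wrist_force','gripper_width']})
for n in ['scene','top','wrist']:
    f=grab_frame(n); cv2.imwrite(f'pics/a_{n}.png',f['image']); print(n,[f[k] for k in ['fx','fy','cx','cy','k1','xyz','orientation']])
E
```

```text
pics
{'clock': 0.0, 'position': array([0.20555327, 0.64224631, 0.19709164]), 'tcp_rot': array([-0.41732929,  0.57168919,  0.4164538 ,  0.57059089]), 'wrist_force': array([ 0.11880786, -0.21751355, -1.24100477]), 'gripper_width': 0.08700355514896137}
scene [419.33924663157455, 419.33924663157455, 279.78580841603934, 201.91127951102274, 0.011460792287883425, array([ 0.19779753, -0.70577096,  0.60913562]), array([ 0.46482273, -0.11244034, -0.19544736,  0.85621103])]
top [453.65753530340095, 453.65753530340095, 279.0103445918432, 207.01782001832427, -0.04285916495985408, array([0.42504496, 0.02952648, 1.26458039]), array([ 0.03323919, -0.03494807, -0.70321987,  0.70933462])]
wrist [359.45011880403285, 359.45011880403285, 277.77348319195823, 209.76831986112083, -0.0013542923552354294, array([0.1396729 , 0.66265055, 0.38232274]), array([-0.10234737, -0.07376036,  0.58457314,  0.80147281])]
```

View pics/a_scene.png

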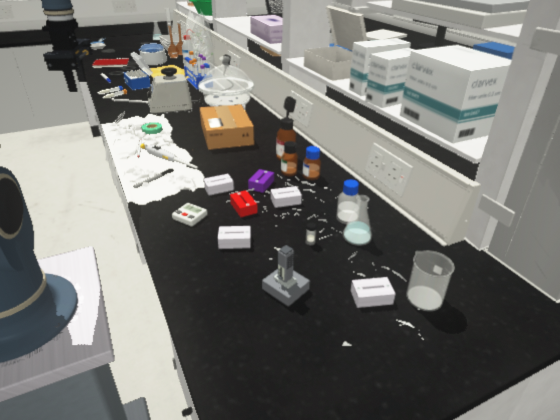

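View pics/a_top.png

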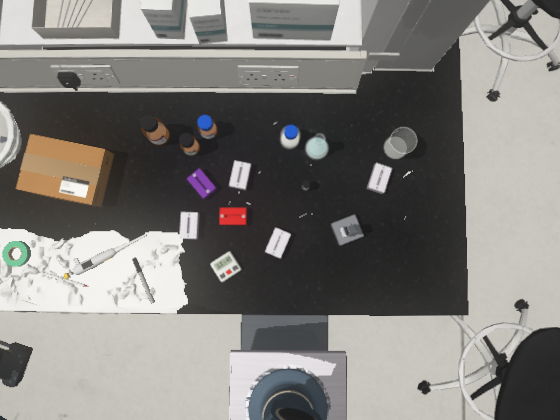

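View pics/a_wrist.png

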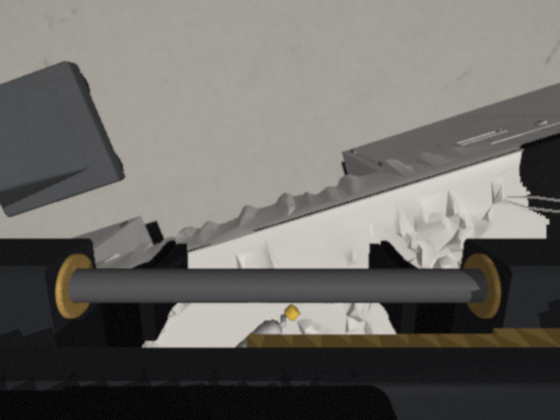

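```bash
cat > h.py <<'E'
import numpy as np, cv2
from scipy.spatial.transform import Rotation as R
def ray(f,u,v):
    d=np.array([(u-f['cx'])/f['fx'],(v-f['cy'])/f['fy']]); p=d.copy()
    for _ in range(20): p=d/(1+f['k1']*(p@p))
    w=R.from_quat(f['orientation']).apply([p[0],-p[1],-1.]); return np.array(f['xyz']),w
def onz(f,u,v,z):
    o,w=ray(f,u,v); return o+w*(z-o[2])/w[2]
def proj(f,P):
    c=R.from_quat(f['orientation']).inv().apply(np.array(P)-f['xyz'])
    x,y=c[0]/-c[2],-c[1]/-c[2]; k=1+f['k1']*(x*x+y*y)
    return np.array([f['cx']+f['fx']*x*k,f['cy']+f['fy']*y*k])
def yaw(v): return np.degrees(np.arctan2(v[1],v[0]))
def blobs(f,z,lo=150,amin=150,amax=800):
    im=f['image']; h=cv2.cvtColor(im,cv2.COLOR_BGR2HSV)
    m=((h[...,2]>lo)&(h[...,1]<40)).astype(np.uint8)
    m=cv2.morphologyEx(m,cv2.MORPH_CLOSE,np.ones((3,3),np.uint8))
    out=[]
    for c in cv2.findContours(m,cv2.RETR_EXTERNAL,cv2.CHAIN_APPROX_NONE)[0]:
        a=cv2.contourArea(c)
        if amin<a<amax:
            P=np.array([onz(f,u,v,z)[:2] for u,v in c[:,0].astype(float)])*1000
            r=cv2.minAreaRect(P.astype(np.float32)); (cx,cy),(w,hh),an=r
            if w<hh: an+=90;w,hh=hh,w
            out.append((c[:,0].mean(0).round(),a,round(cx,1),round(cy,1),round(w,1),round(hh,1),round((an+90)%180-90,1)))
    return out
E
python3 - <<'E'
from plant import *
from h import *
f=grab_frame('top')
for b in blobs(f,.028): print(b)
g=grab_frame('scene'); print()
for b in blobs(g,.028): print(b)
for n,fr in (('top',f),('scene',g)):
    im=cv2.resize(fr['image'][140:290,170:430] if n=='top' else fr['image'][160:320,160:460],None,fx=2.6,fy=2.6,interpolation=cv2.INTER_CUBIC); cv2.imwrite(f'pics/b_{n}.png',im)
print(proj(f,[.206,.643,.2]))
E
```

```text
(array([225., 266.]), 482.0, 382.5, 172.1, 63.5, 59.3, -55.8)
(array([277., 242.]), 428.0, 448.1, 30.5, 73.1, 47.0, -22.8)
(array([ 73., 188.]), 317.5, 594.3, 596.4, 76.7, 40.3, 78.8)
(array([380., 177.]), 409.5, 629.3, -249.7, 73.0, 47.1, -18.2)
(array([239., 174.]), 404.0, 634.2, 136.9, 72.8, 46.8, -11.3)
(array([316., 148.]), 311.0, 711.7, -74.3, 55.6, 53.8, -89.9)
(array([393., 149.]), 155.5, 708.6, -288.8, 61.0, 38.5, 44.4)
(array([  7., 136.]), 785.5, 748.1, 790.5, 186.0, 55.5, 4.5)
(array([81., 67.]), 178.5, 938.6, 600.9, 171.5, 17.9, 89.8)

(array([425., 297.]), 600.5, 702.0, -314.2, 63.5, 60.3, 46.0)
(array([234., 236.]), 620.5, 441.0, 16.8, 79.2, 70.9, 67.5)
(array([188., 213.]), 409.5, 375.7, 148.8, 72.4, 71.4, -56.2)
(array([286., 196.]), 438.0, 627.7, 120.7, 87.6, 76.8, 76.5)
(array([124.,  97.]), 181.5, 366.9, 1087.9, 290.8, 113.7, -65.4)
(array([166.,  81.]), 165.5, 575.7, 1193.0, 255.0, 146.5, 73.5)
(array([144.,  63.]), 501.5, 549.2, 1596.7, 556.1, 175.0, 74.5)
(array([496.,   1.]), 153.0, 4219.5, 2448.3, 697.1, 278.0, -23.3)
[ 13.77637231 342.21321218]
```

```bash
ls pics
```

```text
a_scene.png
a_top.png
a_wrist.png
b_scene.png
b_top.png
```

View pics/b_top.png

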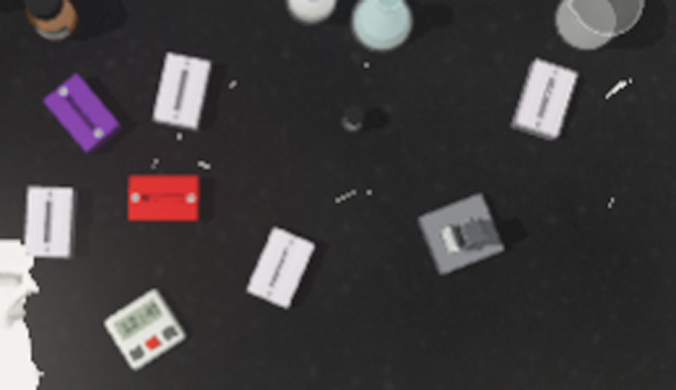

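View pics/b_scene.png

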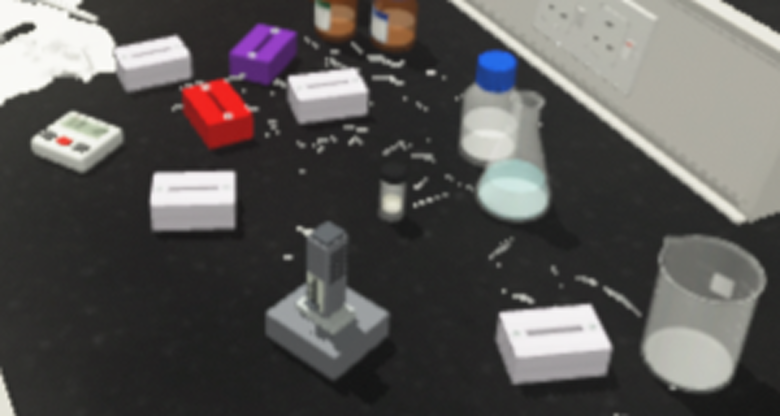

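Run:
```python
from plant import *
from h import *
f=grab_frame('top'); g=grab_frame('scene'); s=get_state()
M=R.from_quat(s['tcp_rot']).as_matrix(); print('tool x,y,z',M.T.round(3), 'yaw z',yaw(M[:,2]))
cv2.imwrite('pics/c1.png',cv2.resize(f['image'][205:255,320:380],None,fx=10,fy=10,interpolation=cv2.INTER_CUBIC))
cv2.imwrite('pics/c2.png',cv2.resize(g['image'][240:310,250:320],None,fx=8,fy=8,interpolation=cv2.INTER_CUBIC))
cv2.imwrite('pics/c3.png',cv2.resize(f['image'][200:250,160:220],None,fx=10,fy=10,interpolation=cv2.INTER_CUBIC))
# mask of rest by brightness
v=f['image'][205:255,320:380].max(2); print(v[25,::4])
m=np.zeros(f['image'].shape[:2],np.uint8); m[205:255,325:370]=(v[:,5:50]>75)
c=max(cv2.findContours(m,cv2.RETR_EXTERNAL,cv2.CHAIN_APPROX_NONE)[0],key=cv2.contourArea)
P=np.array([onz(f,u,w,.026)[:2] for u,w in c[:,0].astype(float)])*1000
print(cv2.minAreaRect(P.astype(np.float32)))
```

```text
tool x,y,z [[-0.    -0.    -1.   ]
 [-0.952  0.305 -0.   ]
 [ 0.305  0.952 -0.   ]] yaw z 72.25098369967746
[ 39  39  38  57 146 184 125 109 105 100  91  28  27  29  37]
((484.96221923828125, -158.9121856689453), (65.73497772216797, 73.6978530883789), 22.040132522583008)
```

View pics/c1.png

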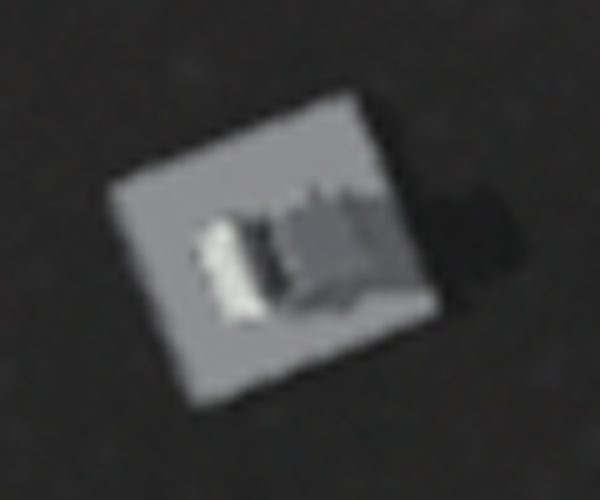

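View pics/c2.png

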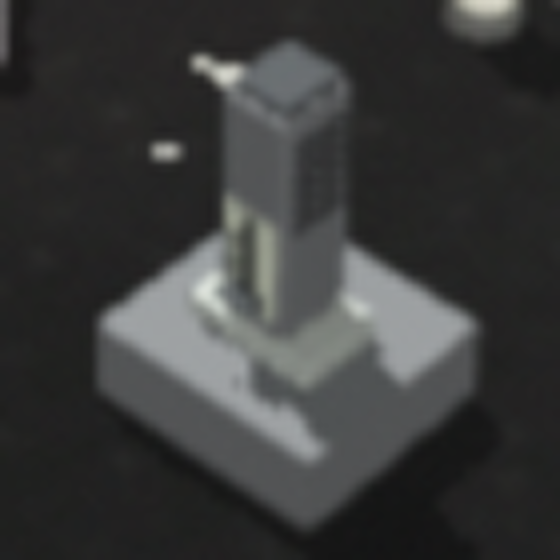

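View pics/c3.png

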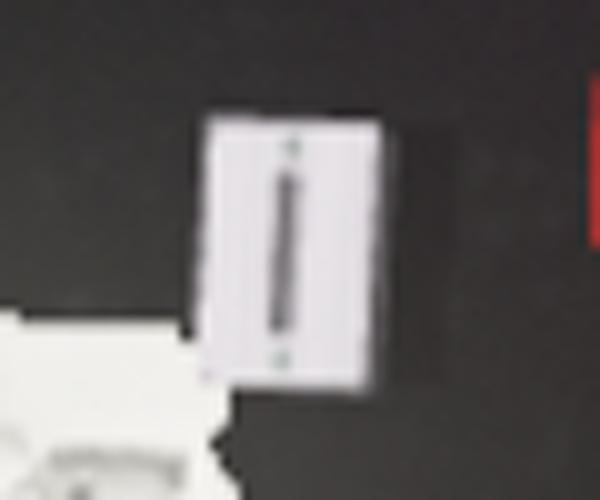

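```bash
python3 -m handwheel '{"grip":[0,0,0,0,0,0,0,0,0,0,0,0],"delta_pos":[[31,-39,0],[63,-78,0],[94,-118,0],[126,-157,0],[157,-196,0],[188,-235,0],[220,-274,0],[251,-314,0],[283,-353,0],[314,-392,0],[314,-392,0],[314,-392,0]],"dr":[[0,0,4],[0,0,8],[0,0,12],[0,0,16],[0,0,20],[0,0,24],[0,0,28],[0,0,32],[0,0,36],[0,0,40],[0,0,40],[0,0,40]]}' 40
python3 - <<'E'
from plant import *
from h import *
f=grab_frame('top'); im=f['image']
# I4 : restrict to window left-edge etc; corners of blob in rows<229 + rest via rows/cols clip
m=((im.min(2)>140)).astype(np.uint8); w=np.zeros_like(m); w[205:242,178:202]=m[205:242,178:202]
w[231:,:181]=0
for v in range(208,242): 
    xs=np.where(w[v])[0]; print(v,xs.min() if len(xs) else None,xs.max() if len(xs) else None, end=' | ')
E
```

```text
clock: 1.55
position: [0.5206, 0.2492, 0.1982]
tcp_rot: [-0.586, 0.395, 0.586, 0.395]
wrist_force: [-0.3, 0.9, -0.4]
gripper_width: 0.0874
208 None None | 209 None None | 210 None None | 211 None None | 212 None None | 213 195 197 | 214 193 197 | 215 191 197 | 216 189 197 | 217 186 197 | 218 183 197 | 219 183 197 | 220 183 197 | 221 184 197 | 222 184 197 | 223 185 197 | 224 185 196 | 225 185 196 | 226 186 196 | 227 189 196 | 228 189 196 | 229 189 196 | 230 189 196 | 231 189 196 | 232 189 196 | 233 189 196 | 234 189 196 | 235 190 196 | 236 190 196 | 237 191 196 | 238 191 195 | 239 None None | 240 None None | 241 None None |
```

```bash
python3 -m handwheel '{"grip":[0,0,0,0,0,0,0,0,0,0,0,0],"delta_pos":[[-4,-45,0],[-8,-90,0],[-12,-135,0],[-16,-180,0],[-20,-225,0],[-24,-270,0],[-28,-315,0],[-32,-360,-10],[-35,-409,-20],[-35,-409,-20],[-35,-409,-20],[-35,-409,-20]],"dr":[[0,0,0],[0,0,0],[0,0,0],[0,0,0],[0,0,0],[0,0,0],[0,0,0],[0,0,0],[0,0,0],[0,0,0],[0,0,0],[0,0,0]]}'
python3 - <<'E'
from plant import *
from h import *
f=grab_frame('top'); im0=cv2.imread('pics/a_top.png'); ff=dict(f)
m=(im0.min(2)>140).astype(np.uint8); w=np.zeros_like(m); w[205:242,178:202]=m[205:242,178:202]; w[230:]*=0; 
for v in range(208,242):
    xs=np.where(m[v,176:205])[0]+176; print(v,xs.min() if len(xs) else None,xs.max() if len(xs) else None, end=' | ')
# corners read from c3.png crop (10x, offset 160,200; pixel centre shift)
C=[(205,115),(382,122),(370,388),(197,380)]
P=np.array([onz(f,160+a/10-.5,200+b/10-.5,.028) for a,b in C])*1000
print(P.round(1),P.mean(0).round(1))
for a,b in [((286,172),(278,333))]:
    p=onz(f,160+a[0]/10-.5,200+a[1]/10-.5,.028);q=onz(f,160+b[0]/10-.5,200+b[1]/10-.5,.028);print('chan',p,q,yaw(p-q))
print('grip top',onz(f,351.5,229,.107)*1000)
for n in ['wrist','scene']:
    cv2.imwrite(f'pics/d_{n}.png',grab_frame(n)['image'])
E
```

```text
clock: 2.8
position: [0.4855, -0.1554, 0.1783]
tcp_rot: [-0.588, 0.393, 0.588, 0.393]
wrist_force: [0.1, 1.0, -0.1]
gripper_width: 0.087
208 None None | 209 None None | 210 None None | 211 None None | 212 181 197 | 213 181 197 | 214 181 197 | 215 181 197 | 216 181 197 | 217 181 197 | 218 180 197 | 219 180 197 | 220 180 197 | 221 180 197 | 222 180 197 | 223 180 197 | 224 180 196 | 225 180 196 | 226 180 196 | 227 180 196 | 228 180 196 | 229 180 196 | 230 180 196 | 231 180 196 | 232 176 196 | 233 176 196 | 234 176 196 | 235 176 196 | 236 176 196 | 237 176 196 | 238 176 195 | 239 176 182 | 240 176 182 | 241 176 182 | [[531.4 298.2  28. ]
 [529.9 249.6  28. ]
 [457.2 251.   28. ]
 [458.9 298.3  28. ]] [494.3 274.3  28. ]
chan [0.51591795 0.27555106 0.028     ] [0.47188249 0.27654303 0.028     ] -1.2904584816103277
grip top [ 482.26076328 -158.54158562  107.        ]
```

View pics/d_wrist.png

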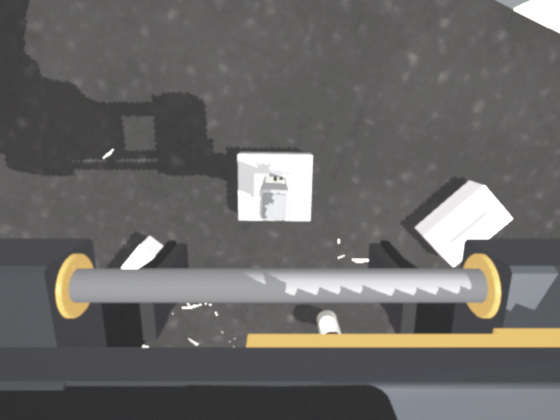

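View pics/d_scene.png

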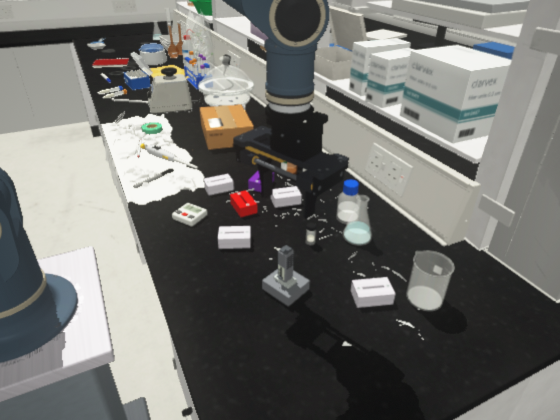

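Run:
```python
from plant import *
from h import *
f=grab_frame('wrist'); s=get_state(); M=R.from_quat(s['tcp_rot']).as_matrix(); print(s['position'],'jaw',yaw(M[:,2]), f['xyz'])
g=grab_frame('scene'); print('tcp in scene',proj(g,s['position']),'wrist',proj(f,s['position']))
im=f['image']; crop=im[145:230,230:320]
cv2.imwrite('pics/e.png',cv2.resize(crop,None,fx=7,fy=7,interpolation=cv2.INTER_CUBIC))
m=np.zeros(im.shape[:2],np.uint8); m[145:230,230:320]=crop.min(2)>160
m=cv2.morphologyEx(m,cv2.MORPH_CLOSE,np.ones((15,15),np.uint8))
c=max(cv2.findContours(m,cv2.RETR_EXTERNAL,cv2.CHAIN_APPROX_NONE)[0],key=cv2.contourArea)
P=np.array([onz(f,u,w,.026)[:2] for u,w in c[:,0].astype(float)])*1000
print(cv2.minAreaRect(P.astype(np.float32)))
```

```text
[ 0.48524676 -0.15640998  0.17837381] jaw 112.43079271901432 [ 0.42119323 -0.18255526  0.3634723 ]
tcp in scene [286.59907078 216.16780795] wrist [277.44269974 247.39751645]
((483.1757507324219, -160.0072784423828), (66.2262191772461, 71.2920913696289), 21.452232360839844)
```

View pics/e.png

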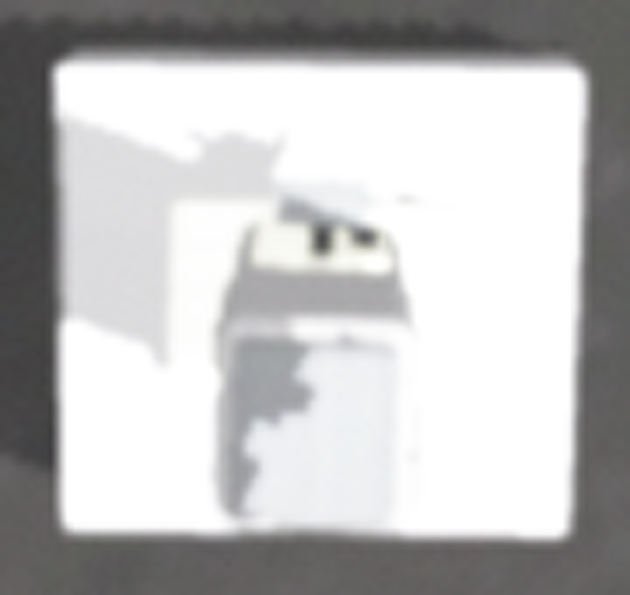

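Run:
```python
from plant import *
from h import *
f=grab_frame('wrist'); print(onz(f,275-.4,205.3-.4,.107)*1000, get_state()['position'])
```

```text
[ 479.85452373 -161.70184667  107.        ] [ 0.48503603 -0.15711021  0.17833548]
```

```bash
python3 -m handwheel '{"grip":[0,0,0,0,0,0,0,0,0,0,0,0],"delta_pos":[[-3,-3,-10],[-3,-3,-25],[-3,-3,-40],[-3,-3,-55],[-3,-3,-70],[-3,-3,-85],[-3,-3,-95],[-3,-3,-105],[-3,-3,-112],[-3,-3,-118],[-3,-3,-121],[-3,-3,-121]],"dr":[[0,0,0],[0,0,0],[0,0,0],[0,0,0],[0,0,0],[0,0,0],[0,0,0],[0,0,0],[0,0,0],[0,0,0],[0,0,0],[0,0,0]]}'
python3 - <<'E'
from plant import *
from h import *
for n in ['wrist','scene']:
    cv2.imwrite(f'pics/f_{n}.png',grab_frame(n)['image'])
s=get_state();print(s['position'],s['wrist_force'])
E
```

```text
clock: 4.3
position: [0.4817, -0.1611, 0.057]
tcp_rot: [-0.587, 0.394, 0.587, 0.394]
wrist_force: [-0.1, -0.1, -1.1]
gripper_width: 0.0872
[ 0.48203689 -0.16119724  0.05745712] [0.1456439  0.30118064 0.56767277]
```

View pics/f_wrist.png

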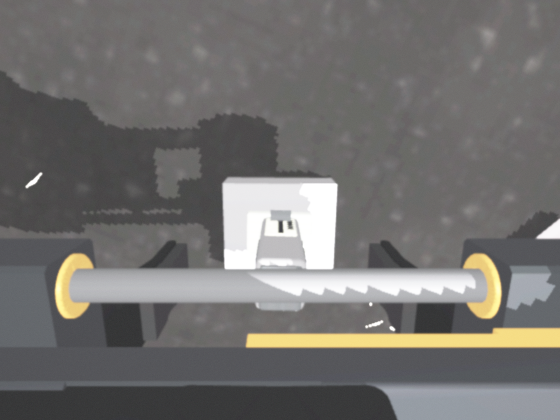

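View pics/f_scene.png

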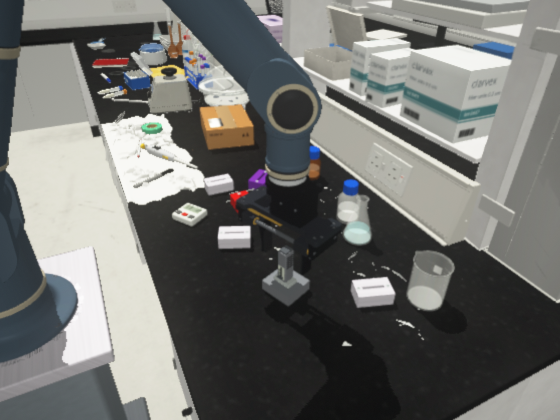

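```bash
python3 -m handwheel '{"grip":[1,1,1,1,1,1,1,1,1,1],"delta_pos":[[0,0,0],[0,0,0],[0,0,0],[0,0,0],[0,0,0],[0,0,0],[0,0,0],[0,0,0],[0,0,0],[0,0,0]],"dr":[[0,0,0],[0,0,0],[0,0,0],[0,0,0],[0,0,0],[0,0,0],[0,0,0],[0,0,0],[0,0,0],[0,0,0]]}' 50
python3 - <<'E'
from plant import *
from h import *
for n in ['wrist','scene']:
    cv2.imwrite(f'pics/g_{n}.png',grab_frame(n)['image'][150:330,190:380] if n=='wrist' else grab_frame(n)['image'])
s=get_state();print(s['position'],s['wrist_force'],s['gripper_width'])
E
```

```text
clock: 5.4
position: [0.4816, -0.1609, 0.0571]
tcp_rot: [-0.587, 0.394, 0.587, 0.394]
wrist_force: [-0.2, 0.5, 0.8]
gripper_width: 0.0215
[ 0.48151829 -0.16093397  0.05707706] [-0.66080424  0.31712494  0.00151809] 0.021552324561126664
```

View pics/g_wrist.png

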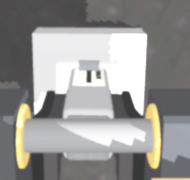

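View pics/g_scene.png

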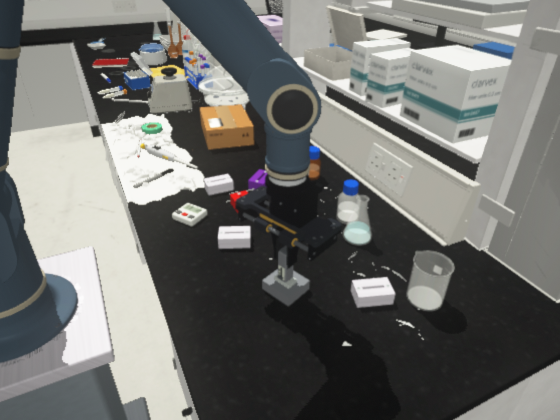

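```bash
python3 -m handwheel '{"grip":[1,1,1,1,1,1,1,1,1,1,1,1],"delta_pos":[[0,0,10],[0,0,30],[0,0,60],[0,0,93],[-1,35,93],[-2,70,93],[-3,105,93],[-4,140,93],[-6,165,93],[-6,179,93],[-6,179,93],[-6,179,93]],"dr":[[0,0,0],[0,0,0],[0,0,0],[0,0,0],[0,0,-8],[0,0,-16],[0,0,-24],[0,0,-32],[0,0,-40],[0,0,-45],[0,0,-45],[0,0,-45]]}'
python3 - <<'E'
from plant import *
from h import *
for n in ['wrist','scene']:
    f=grab_frame(n);cv2.imwrite(f'pics/i_{n}.png',f['image'])
s=get_state();M=R.from_quat(s['tcp_rot']).as_matrix();print(s['position'],s['wrist_force'],s['gripper_width'],yaw(M[:,2])-90)
f=grab_frame('wrist')
cv2.imwrite('pics/i_c.png',cv2.resize(f['image'][120:260,190:380],None,fx=4,fy=4,interpolation=cv2.INTER_CUBIC))
E
```

```text
clock: 6.7
position: [0.4753, 0.0173, 0.1501]
tcp_rot: [-0.392, 0.589, 0.392, 0.588]
wrist_force: [-0.2, -0.8, -5.0]
gripper_width: 0.0216
[0.47554788 0.016431   0.15015277] [ 0.49914671 -1.26997684 -4.16671982] 0.02194236295827862 -22.800715932365463
```

View pics/i_wrist.png

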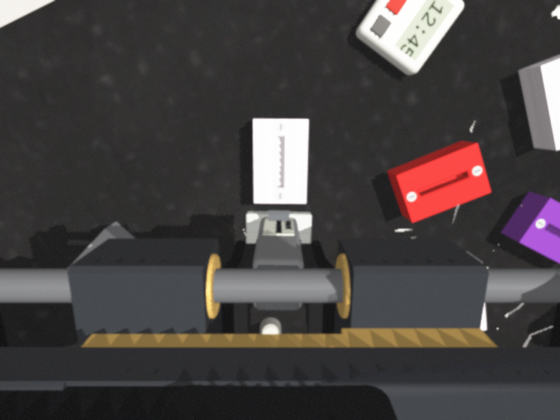

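View pics/i_c.png

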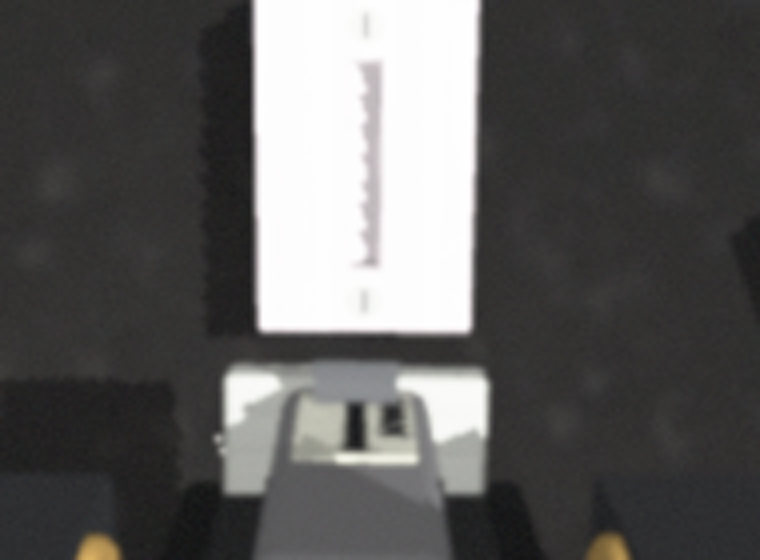

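```bash
cat >> h.py <<'E'
def edges(row_img,thr):
    # subpixel first/last crossing
    a=row_img.astype(float)>thr; i=np.where(a)[0]
    def sub(i,j): # between i (below) and j(above)
        return i+(thr-row_img[i])/(float(row_img[j])-row_img[i])*(j-i)
    r=row_img.astype(float); return sub2(r,i[0]-1,i[0],thr),sub2(r,i[-1]+1,i[-1],thr)
def sub2(r,i,j,thr): return i+(thr-r[i])/(r[j]-r[i])*(j-i)
def gaugeframe(s,P):
    M=R.from_quat(s['tcp_rot']).as_matrix(); y=M[:,2]; x=-M[:,1]
    d=(np.asarray(P)-s['position'])*1000; return d@x,d@y
def wristmeas(f,s,thr=150,win=None):
    """insert blob in wrist image -> centre, yaw error in gauge frame"""
    im=f['image']; m=(im.min(2)>thr).astype(np.uint8)
    if win: 
        w=np.zeros_like(m); w[win[0]:win[1],win[2]:win[3]]=m[win[0]:win[1],win[2]:win[3]]; m=w
    c=max(cv2.findContours(m,cv2.RETR_EXTERNAL,cv2.CHAIN_APPROX_NONE)[0],key=cv2.contourArea)
    P=np.array([onz(f,u,w,.028) for u,w in c[:,0].astype(float)])
    G=np.array([gaugeframe(s,p) for p in P]); r=cv2.minAreaRect(G.astype(np.float32))
    b=c[:,0]; return r,b.min(0),b.max(0),P.mean(0)
E
python3 - <<'E'
from plant import *
from h import *
f=grab_frame('wrist'); s=get_state()
print(wristmeas(f,s,win=(110,208,230,330)))
zf=s['position'][2]-.031+.008
for v in (214,216,230,240):
    row=f['image'][v].min(1)[225:335]; e=[225+k for k in edges(row,70)]
    print(v,e,[gaugeframe(s,onz(f,u,v,zf)) for u in e])
E
```

```text
(((-32.5438117980957, 1.34100341796875), (46.85451126098633, 72.302978515625), 89.73462677001953), array([253, 117], dtype=int32), array([309, 202], dtype=int32), array([0.4455582 , 0.03072619, 0.028     ]))
214 [np.float64(244.44827586206895), np.float64(312.22727272727275)] [(np.float64(-12.453923879270013), np.float64(-21.24915940461265)), (np.float64(-12.424485976366286), np.float64(19.41107536204237))]
216 [np.float64(244.2826086956522), np.float64(312.8727272727273)] [(np.float64(-11.20925830774013), np.float64(-21.37847006786819)), (np.float64(-11.179429823954399), np.float64(19.827784114140485))]
230 [np.float64(242.56666666666666), np.float64(311.8536585365854)] [(np.float64(-2.395112514476017), np.float64(-22.63187131308122)), (np.float64(-2.364739532777796), np.float64(19.41823662551498))]
240 [np.float64(244.82758620689654), np.float64(311.3636363636364)] [(np.float64(4.0133144320518435), np.float64(-21.411381121299215)), (np.float64(4.042678835312844), np.float64(19.26603088708008))]
```

```bash
python3 -m handwheel '{"grip":[1,1,1,1,1,1],"delta_pos":[[-15,8,-20],[-29.5,15,-40],[-29.5,15,-55],[-29.5,15,-66],[-29.5,15,-71],[-29.5,15,-71]],"dr":[[0,0,0],[0,0,0],[0,0,0],[0,0,0],[0,0,0],[0,0,0]]}'
python3 -m handwheel '{"grip":[1,1,1,1,1],"delta_pos":[[0,0,-2],[0,0,-4],[0,0,-6],[0,0,-8],[0,0,-8]],"dr":[[0,0,0],[0,0,0],[0,0,0],[0,0,0],[0,0,0]]}'
python3 - <<'E'
from plant import *
from h import *
f=grab_frame('wrist')
s=get_state();print(s['position'],s['wrist_force'])
cv2.imwrite('pics/j_c.png',cv2.resize(f['image'][120:300,190:380],None,fx=4,fy=4,interpolation=cv2.INTER_CUBIC))
E
```

```text
clock: 7.5
position: [0.4465, 0.0324, 0.0789]
tcp_rot: [-0.391, 0.589, 0.391, 0.589]
wrist_force: [0.4, -0.5, -4.2]
gripper_width: 0.0215
clock: 8.0
position: [0.446, 0.0328, 0.071]
tcp_rot: [-0.391, 0.589, 0.392, 0.589]
wrist_force: [-0.1, 0.1, -5.2]
gripper_width: 0.0218
[0.44608977 0.03285013 0.07107695] [ 0.4718572  -1.14779652 -5.43915204]
```

View pics/j_c.png

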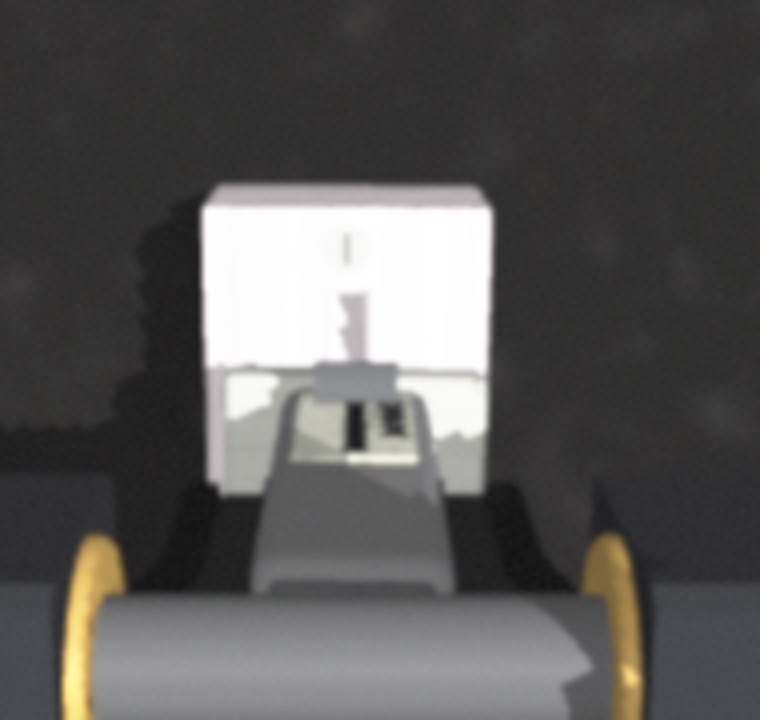

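```bash
python3 -m handwheel '{"grip":[1,1,1],"delta_pos":[[0,0,-1.5],[0,0,-3],[0,0,-3]],"dr":[[0,0,0],[0,0,0],[0,0,0]]}'
python3 -m handwheel '{"grip":[1,1,1,1],"delta_pos":[[0,0,-1.5],[0,0,-3],[0,0,-3],[0,0,-3]],"dr":[[0,0,0],[0,0,0],[0,0,0],[0,0,0]]}'
python3 -m handwheel '{"grip":[1,1,1,1],"delta_pos":[[0,0,-1],[0,0,-2],[0,0,-2],[0,0,-2]],"dr":[[0,0,0],[0,0,0],[0,0,0],[0,0,0]]}'
```

```text
clock: 8.35
position: [0.4461, 0.0329, 0.0679]
tcp_rot: [-0.392, 0.589, 0.392, 0.589]
wrist_force: [0.1, -0.2, -5.1]
gripper_width: 0.0219
clock: 8.75
position: [0.4464, 0.0328, 0.0654]
tcp_rot: [-0.392, 0.589, 0.392, 0.589]
wrist_force: [-1.9, -1.3, 0.1]
gripper_width: 0.0216
clock: 9.15
position: [0.4464, 0.0328, 0.0632]
tcp_rot: [-0.392, 0.589, 0.392, 0.589]
wrist_force: [-0.4, -1.4, 1.9]
gripper_width: 0.0216
```

```bash
python3 -m handwheel '{"grip":[1,1,1,1],"delta_pos":[[0,0,-1],[0,0,-2],[0,0,-3],[0,0,-3]],"dr":[[0,0,0],[0,0,0],[0,0,0],[0,0,0]]}'
python3 -m handwheel '{"grip":[1,1,1],"delta_pos":[[0,0,-0.5],[0,0,-1],[0,0,-1]],"dr":[[0,0,0],[0,0,0],[0,0,0]]}'
python3 - <<'E'
from plant import *
from h import *
f=grab_frame('wrist')
s=get_state();print(s['position'],s['wrist_force'])
cv2.imwrite('pics/k_c.png',cv2.resize(f['image'][120:300,190:380],None,fx=4,fy=4,interpolation=cv2.INTER_CUBIC))
f=grab_frame('scene');cv2.imwrite('pics/k_s.png',cv2.resize(f['image'][190:260,200:280],None,fx=7,fy=7,interpolation=cv2.INTER_CUBIC))
E
```

```text
clock: 9.55
position: [0.4463, 0.0329, 0.0601]
tcp_rot: [-0.392, 0.589, 0.392, 0.589]
wrist_force: [-0.4, -1.1, 1.0]
gripper_width: 0.0219
clock: 9.85
position: [0.4463, 0.0329, 0.0592]
tcp_rot: [-0.392, 0.589, 0.392, 0.589]
wrist_force: [0.1, -2.1, 1.1]
gripper_width: 0.0215
[0.44633038 0.03289844 0.05915579] [ 0.00175662 -1.62567396  1.08607917]
```

View pics/k_c.png

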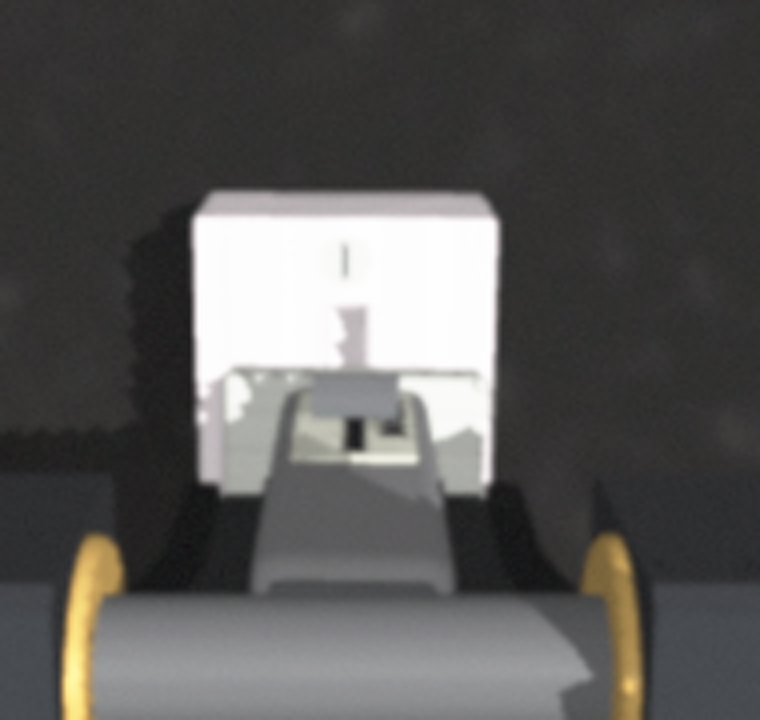

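View pics/k_s.png

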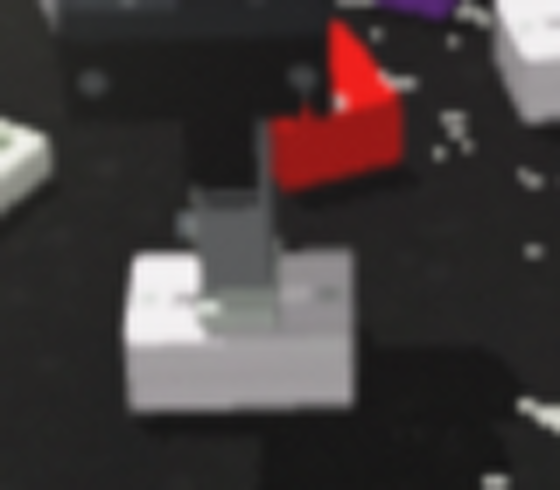

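```bash
python3 -m handwheel '{"grip":[1,1,1],"delta_pos":[[0,0,-0.5],[0,0,-1],[0,0,-1]],"dr":[[0,0,0],[0,0,0],[0,0,0]]}'
python3 - <<'E'
from plant import *
from h import *
f=grab_frame('wrist'); s=get_state(); print(s['position'],s['wrist_force'])
M=R.from_quat(s['tcp_rot']).as_matrix(); x=-M[:,1]
for gx in (-.013,-.016,-.019):
  print(gx,[round(proj(f,s['position']+x*gx+np.array([0,0,-.031+z]))[1],2) for z in (.010,.014,.018,.022,.026,.03)])
im=cv2.imread('pics/j_c.png'); im2=cv2.imread('pics/k_c.png')
a=im[340:480,340:372].mean((1,2))
for n in (im,im2): print(n[350:470:4,325:340].mean((1,2)).astype(int))
E
```

```text
clock: 10.25
position: [0.4466, 0.0329, 0.059]
tcp_rot: [-0.391, 0.589, 0.392, 0.589]
wrist_force: [-3.6, -1.4, 11.4]
gripper_width: 0.0216
[0.44657149 0.03294206 0.05900117] [-1.98648082 -1.15230977 10.27895094]
-0.013 [np.float64(214.04), np.float64(215.84), np.float64(217.7), np.float64(219.63), np.float64(221.64), np.float64(223.73)]
-0.016 [np.float64(209.15), np.float64(210.86), np.float64(212.64), np.float64(214.48), np.float64(216.4), np.float64(218.39)]
-0.019 [np.float64(204.22), np.float64(205.85), np.float64(207.54), np.float64(209.29), np.float64(211.11), np.float64(213.0)]
[252 251 236 182 141 137 139 142 143 144 145 143 146 158 178 186 186 187
 187 187 186 184 186 185 171 159 163 169 135  98]
[245 249 251 247 221 172 137 133 138 138 140 142 144 145 144 144 148 162
 180 187 186 184 185 183 171 159 162 169 135  99]
```

```bash
python3 -m handwheel '{"grip":[1,1,1,1,1],"delta_pos":[[0,0,2],[0,0,4],[0,0,6],[0,0,6.6],[0,0,6.6]],"dr":[[0,0,0],[0,0,0],[0,0,0],[0,0,0],[0,0,0]]}'
python3 -m handwheel '{"grip":[1,1,1],"delta_pos":[[0,0,1],[0,0,1],[0,0,1]],"dr":[[0,0,0],[0,0,0],[0,0,0]]}'
python3 -m handwheel '{"grip":[1,1,1],"delta_pos":[[0,0,1.5],[0,0,1.5],[0,0,1.5]],"dr":[[0,0,0],[0,0,0],[0,0,0]]}'
python3 - <<'E'
from plant import *
from h import *
f=grab_frame('wrist')
s=get_state();print(s['position'],s['wrist_force'])
cv2.imwrite('pics/l_c.png',cv2.resize(f['image'][200:240,250:310],None,fx=12,fy=12,interpolation=cv2.INTER_CUBIC))
E
```

```text
clock: 10.8
position: [0.4462, 0.0329, 0.0647]
tcp_rot: [-0.392, 0.589, 0.392, 0.589]
wrist_force: [-0.6, -1.1, -3.0]
gripper_width: 0.0217
clock: 11.1
position: [0.4461, 0.0329, 0.0657]
tcp_rot: [-0.392, 0.589, 0.392, 0.589]
wrist_force: [-0.1, -1.1, -3.2]
gripper_width: 0.0219
clock: 11.4
position: [0.446, 0.033, 0.0672]
tcp_rot: [-0.391, 0.589, 0.392, 0.589]
wrist_force: [-0.6, -1.5, -3.8]
gripper_width: 0.0216
[0.4459493  0.03294825 0.06717249] [-0.3666655  -1.28624638 -4.66416199]
```

View pics/l_c.png

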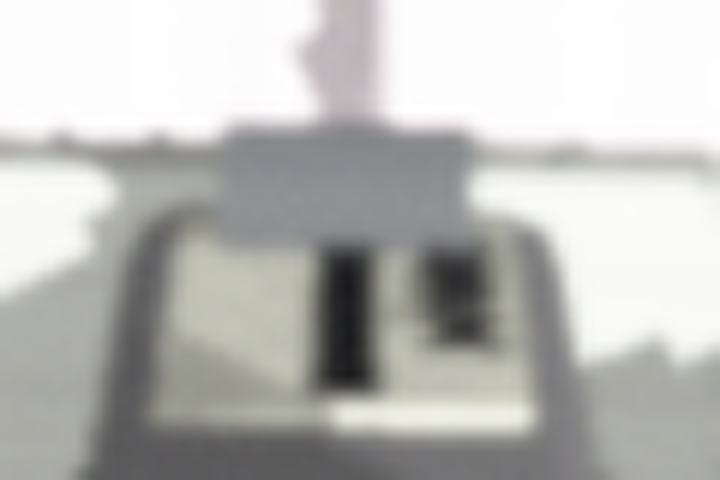

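```bash
for z in 2 2 2 2; do :; done; python3 -m handwheel '{"grip":[1,1,1],"delta_pos":[[0,0,-1],[0,0,-1],[0,0,-1]],"dr":[[0,0,0],[0,0,0],[0,0,0]]}'
python3 -m handwheel '{"grip":[1,1,1],"delta_pos":[[0,0,-1],[0,0,-1],[0,0,-1]],"dr":[[0,0,0],[0,0,0],[0,0,0]]}'
python3 -m handwheel '{"grip":[1,1,1],"delta_pos":[[0,0,-1],[0,0,-1],[0,0,-1]],"dr":[[0,0,0],[0,0,0],[0,0,0]]}'
python3 -m handwheel '{"grip":[1,1,1],"delta_pos":[[0,0,-1],[0,0,-1],[0,0,-1]],"dr":[[0,0,0],[0,0,0],[0,0,0]]}'
python3 -m handwheel '{"grip":[1,1,1],"delta_pos":[[0,0,-1],[0,0,-1],[0,0,-1]],"dr":[[0,0,0],[0,0,0],[0,0,0]]}'
python3 -m handwheel '{"grip":[1,1,1],"delta_pos":[[0,0,-1],[0,0,-1],[0,0,-1]],"dr":[[0,0,0],[0,0,0],[0,0,0]]}'
python3 - <<'E'
from plant import *
from h import *
f=grab_frame('wrist')
s=get_state();print(s['position'],s['wrist_force'])
cv2.imwrite('pics/m_c.png',cv2.resize(f['image'][200:240,250:310],None,fx=12,fy=12,interpolation=cv2.INTER_CUBIC))
E
```

```text
clock: 11.75
position: [0.4462, 0.0329, 0.0664]
tcp_rot: [-0.391, 0.589, 0.392, 0.589]
wrist_force: [-2.1, -0.9, 0.4]
gripper_width: 0.0218
clock: 12.05
position: [0.4463, 0.0329, 0.0654]
tcp_rot: [-0.392, 0.589, 0.392, 0.589]
wrist_force: [-2.2, -1.5, 1.2]
gripper_width: 0.0218
clock: 12.35
position: [0.4462, 0.0329, 0.0642]
tcp_rot: [-0.392, 0.589, 0.392, 0.589]
wrist_force: [-1.7, -1.7, 1.6]
gripper_width: 0.0215
clock: 12.65
position: [0.4462, 0.0329, 0.0632]
tcp_rot: [-0.392, 0.589, 0.392, 0.589]
wrist_force: [-1.8, -0.8, 1.2]
gripper_width: 0.0219
clock: 12.95
position: [0.4462, 0.0329, 0.0622]
tcp_rot: [-0.392, 0.589, 0.392, 0.589]
wrist_force: [-1.8, -0.4, 0.2]
gripper_width: 0.0218
clock: 13.25
position: [0.4462, 0.0329, 0.0612]
tcp_rot: [-0.392, 0.589, 0.392, 0.589]
wrist_force: [-1.7, -1.0, 0.8]
gripper_width: 0.0217
[0.44619903 0.03290548 0.06120309] [-1.2866231  -1.34566258  0.43780525]
```

View pics/m_c.png

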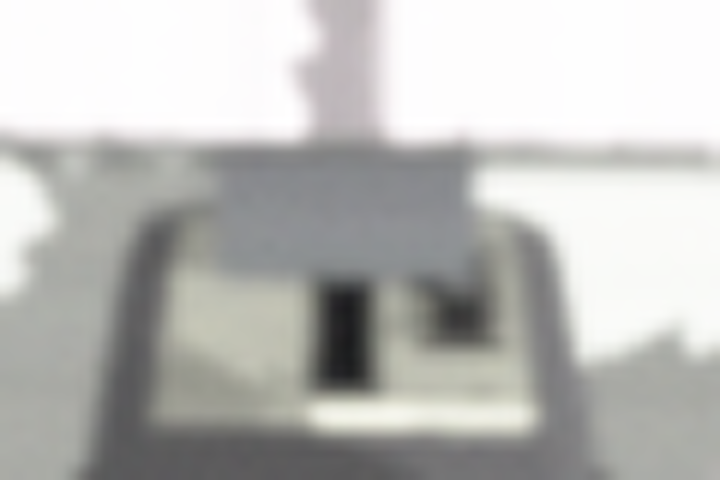

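Run:
```python
from plant import *
from h import *
f=grab_frame('wrist'); s=get_state()
M=R.from_quat(s['tcp_rot']).as_matrix(); x=-M[:,1]
def r(gx,z): return round(proj(f,s['position']+x*gx+np.array([0,0,-.031+z]))[1],2)
# rows: free top edge 210.5, bottom edge 220.6
for gx in (-.012,-.014,-.016,-.018): print(gx,[(z,r(gx,z/1000)) for z in range(8,36,4)])
```

```text
-0.012 [(8, np.float64(214.75)), (12, np.float64(216.54)), (16, np.float64(218.4)), (20, np.float64(220.32)), (24, np.float64(222.32)), (28, np.float64(224.4)), (32, np.float64(226.57))]
-0.014 [(8, np.float64(211.53)), (12, np.float64(213.26)), (16, np.float64(215.06)), (20, np.float64(216.93)), (24, np.float64(218.87)), (28, np.float64(220.89)), (32, np.float64(222.98))]
-0.016 [(8, np.float64(208.29)), (12, np.float64(209.97)), (16, np.float64(211.71)), (20, np.float64(213.52)), (24, np.float64(215.4)), (28, np.float64(217.35)), (32, np.float64(219.38))]
-0.018 [(8, np.float64(205.04)), (12, np.float64(206.66)), (16, np.float64(208.35)), (20, np.float64(210.09)), (24, np.float64(211.91)), (28, np.float64(213.8)), (32, np.float64(215.76))]
```

```bash
python3 -m handwheel '{"grip":[1,1,1,1,1,1],"delta_pos":[[0,0,-1],[0,0,-2],[0,0,-2.6],[0,0,-3],[0,0,-3],[0,0,-3]],"dr":[[0,0,0],[0,0,0],[0,0,0],[0,0,0],[0,0,0],[0,0,0]]}'
python3 -m handwheel '{"grip":[0.6,0.6,0.4,0.4,0.2,0.2],"delta_pos":[[0,0,0],[0,0,0],[0,0,0],[0,0,0],[0,0,0],[0,0,0]],"dr":[[0,0,0],[0,0,0],[0,0,0],[0,0,0],[0,0,0],[0,0,0]]}'
python3 - <<'E'
from plant import *
from h import *
f=grab_frame('wrist')
s=get_state();print(s['position'],s['wrist_force'],s['gripper_width'])
cv2.imwrite('pics/n_c.png',cv2.resize(f['image'][120:300,190:380],None,fx=4,fy=4,interpolation=cv2.INTER_CUBIC))
E
```

```text
clock: 13.95
position: [0.4465, 0.033, 0.059]
tcp_rot: [-0.391, 0.589, 0.392, 0.589]
wrist_force: [-4.2, -1.1, 8.9]
gripper_width: 0.0218
clock: 14.55
position: [0.4463, 0.0329, 0.0582]
tcp_rot: [-0.392, 0.589, 0.392, 0.589]
wrist_force: [-0.4, -0.7, -0.4]
gripper_width: 0.0589
[0.44627569 0.03292341 0.0582183 ] [ 0.37838131 -0.29910315  0.24906351] 0.06291485577821675
```

View pics/n_c.png

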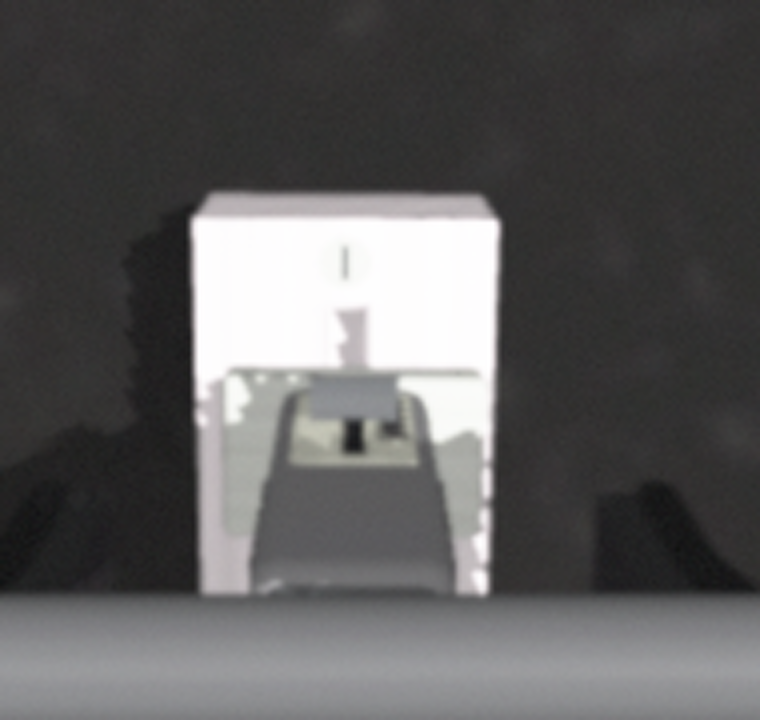

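Stays down, with the pointer raised. Open fully, lift straight up, and check.

```bash
python3 -m handwheel '{"grip":[0,0,0,0,0,0,0,0,0,0],"delta_pos":[[0,0,0],[0,0,0],[0,0,8],[0,0,25],[0,0,50],[0,0,80],[0,0,110],[0,0,140],[0,0,140],[0,0,140]],"dr":[[0,0,0],[0,0,0],[0,0,0],[0,0,0],[0,0,0],[0,0,0],[0,0,0],[0,0,0],[0,0,0],[0,0,0]]}'
python3 - <<'E'
from plant import *
from h import *
f=grab_frame('wrist'); cv2.imwrite('pics/o_w.png',f['image'])
f=grab_frame('scene'); cv2.imwrite('pics/o_s.png',cv2.resize(f['image'][160:320,160:460],None,fx=2.6,fy=2.6,interpolation=cv2.INTER_CUBIC))
cv2.imwrite('pics/o_z.png',cv2.resize(f['image'][190:260,200:280],None,fx=7,fy=7,interpolation=cv2.INTER_CUBIC))
E
```

```text
clock: 15.6
position: [0.4464, 0.0329, 0.1991]
tcp_rot: [-0.392, 0.588, 0.391, 0.589]
wrist_force: [-1.3, 1.1, -0.0]
gripper_width: 0.0872
```

View pics/o_w.png

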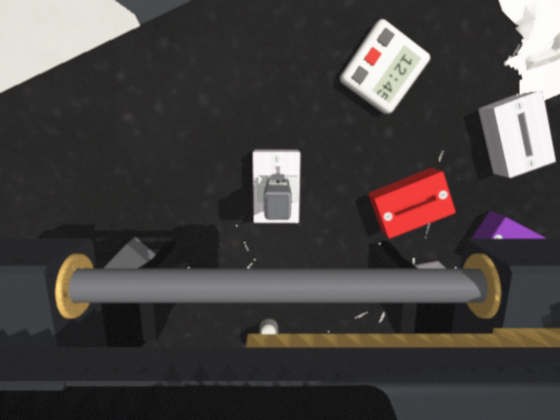

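View pics/o_s.png

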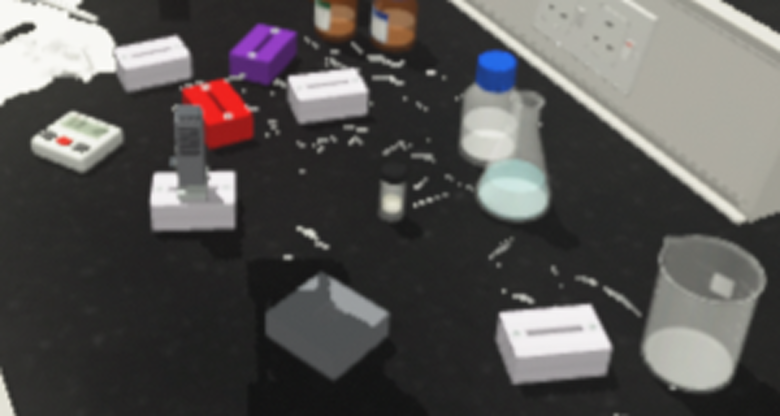

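View pics/o_z.png

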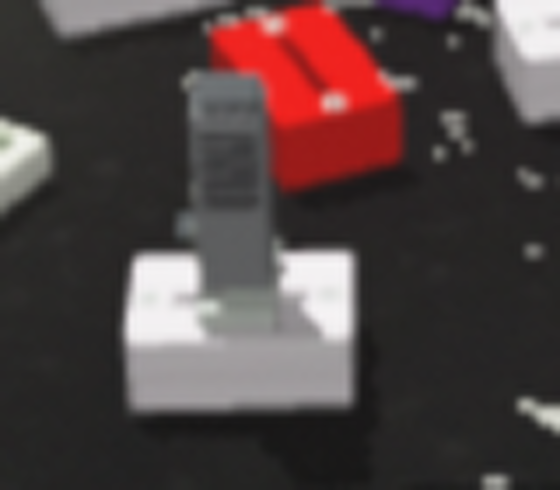

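Run:
```python
from plant import *
from h import *
f=grab_frame('scene')
# predicted grip corners of an upright gauge; convert to o_z crop coords
x=np.array([np.cos(np.radians(-22.8)),np.sin(np.radians(-22.8)),0]); y=np.array([-x[1],x[0],0]); c=np.array([.4463,.0329,0])
for dx in (-.012,.012):
    for z in (.040,.109):
        p=proj(f,c+x*dx-y*.011+np.array([0,0,z])); print(dx,z,((p-[200,190])*7+3).round(0))
f=grab_frame('wrist')
for z in (.109,): print('top centre pred',proj(f,c+[0,0,z]).round(1))
im=f['image'][185:225,260:296]; cv2.imwrite('pics/p.png',cv2.resize(im,None,fx=12,fy=12,interpolation=cv2.INTER_CUBIC))
t=grab_frame('top')
for b in blobs(t,.028): print(b)
```

```text
-0.012 0.04 [194. 285.]
-0.012 0.109 [181. 106.]
0.012 0.04 [268. 283.]
0.012 0.109 [259. 104.]
top centre pred [280.  208.8]
(array([225., 266.]), 482.0, 382.5, 172.1, 63.5, 59.3, -55.8)
(array([ 73., 188.]), 317.5, 594.3, 596.4, 76.7, 40.3, 78.8)
(array([380., 177.]), 409.5, 629.3, -249.7, 73.0, 47.1, -18.2)
(array([239., 174.]), 404.0, 634.2, 136.9, 72.8, 46.8, -11.3)
(array([316., 148.]), 307.5, 711.7, -74.3, 55.6, 53.8, -89.9)
(array([393., 149.]), 158.5, 708.6, -288.8, 61.0, 38.5, 44.4)
(array([  7., 136.]), 785.5, 748.1, 790.5, 186.0, 55.5, 4.5)
(array([81., 67.]), 172.5, 938.6, 600.9, 171.5, 17.9, 89.8)
```

View pics/p.png

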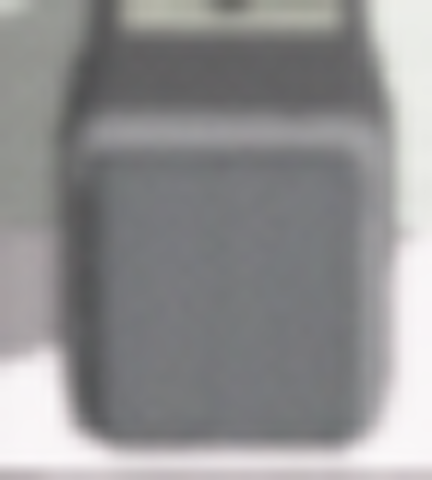

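```bash
python3 -c "
from plant import *
print(finish_job()); print(get_state()['clock'])"
```

```text
the job is handed in; nothing more can be done
None
the job is handed in; nothing more can be done
```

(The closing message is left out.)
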